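# Open the ratchet clamp on the packing bench

## Robot

A 7-joint arm with a two-finger parallel gripper is mounted at the origin on a cart in front of the work surface, level with it; the furniture and walls round the work are solid. World frame = base frame: x ahead of the robot, y to its left, z up, the work surface at z = 0. Lengths are in m, angles in degrees, forces in N, time in s.
With the tool pointing down it reaches from about 0.375 to 0.925 m from the base axis. Payload 3.1 kg.
Tool frame: the origin (TCP) lies on the centre line of the jaws, within the pads' length; the fingertips stand 17 mm ahead of it and the grasp point (between the pads) lies 2 mm behind it (arm.tip_extent is the distance from the TCP to the fingertips, in m); z points along the fingers, y is the line along which they close (so a half turn about z gives the same grasp; the last joint's range is limited). The gripper opens to 85 mm and grips with 20 to 120 N. Pads are 22 mm wide; open, the fingers measure 114 mm over their backs; the gripper's body (76 mm by 85 mm) begins 54 mm behind the grasp point. The pads swing forward as they close: fully open they stand 13 mm farther back than shut.
Start: joints at [-77.51, 21.939, 2.515, 91.553, -1.026, 66.532, -2.859], TCP at [0.202, 0.618, 0.248] pointing down, gripper open.
Joint ranges: [-149.38, 149.38], [-23.57, 123.04], [-84.95, 90], [0, 143.3], [-89.99, 269.99], [3.08, 112.72], [-163.45, 163.45]. Speed limits (degrees/s): [159.86, 159.86, 180, 180, 180, 180, 180].

## Interface

Orientations are given as [roll, pitch, yaw] about the fixed x, y, z axes, in that order (R = Rz(yaw) Ry(pitch) Rx(roll)).
In Python, from plant import get_obs, get_image, get_calibration, arm gives the robot as it stands.
- The arm moves only by the shell command python3 -m creep 'ROWS' [FORCE]. ROWS is JSON, a list of rows, each an object of numbers: "tx", "ty", "tz": the shift along the world's x, y, z as a fraction of full scale; "ax", "ay", "az": the turn, a rotation vector about the world's x, y, z as a fraction of full scale; "hand": the opening, from 0 (shut) to 1 (fully open). In form: [{"tx": .., "ty": .., "tz": .., "ax": .., "ay": .., "az": .., "hand": ..}, ...]. A call has 1 to 5 rows; each row is the pose to reach, as a shift and turn from the pose commanded when the call began; what a row does not reach only later rows make up. Full scale, the value 1, is 0.08 m for a shift and 1.5 rad for a turn. A row lasts 1/8 s, in which the tool goes at most 62.5 mm and 10.7 degrees, less where a joint would pass 70% of its speed; a pose out of reach is approached as far as the arm can. A call with a number of a shift or a turn outside -1 to 1 is refused whole. A call with a gripper value outside its range is refused whole. The fingers move at their own pace and stop on an object; FORCE is the grip in N (left out, the last holds). Time passes only in rows, so rows that repeat a pose let the fingers close. It gives the time, the measured TCP pose, the force, the opening and the grip force at its end, in the units of the state.
- get_obs(): the state, without advancing time (a new reading comes with each control period).
- get_image(name): name is "scene" or "top" or "wrist"; returns (picture, depth): 420x560x3 uint8, blue, green, red; 420x560 float32, m along the optical axis (not along the pixel's ray), 0 where there is no reading.
- get_calibration(name): a dict with "fovy" (degrees; the focal length in pixels is half the picture's height over the tangent of half this angle, whatever the lens; pixels are square), "cx", "cy" (the principal point, pixels), "k1" (the pictures are not rectified: a ray, as slopes to the right and down, at radius r is drawn at 1 + k1 r^2 times it, then the intrinsics apply), "rvec" (rotation vector, rad) and "tvec" (3), from world to camera coordinates, as OpenCV has them. Camera axes: x right, y down, z forward; pixel columns grow to the right and rows downward; lengths in m; the calibration is good to about 2 mm. A picture is of the moment at which its call begins: read the wrist's pose just before it. get_calibration takes no time and is no camera call; for the wrist camera it gives the pose at the moment of the call.
- arm.job_done(): hands the job in; it is judged then, once.
The state is a dict: "time": time; "joints": joint angles; "dq": joint speeds; "tau": joint torques, N m; "eef_pos": TCP position; "tool_rot": TCP orientation; "force": force on the tool from outside, world axes, zero at the start; "torque": the same for the moment, N m; "gripper_width": finger opening in m; "finger_force": force on a finger pad.
Only numpy, scipy, OpenCV 4.12 (cv2) and the standard library are available. Lean on these libraries where they do the work, as an engineer would, in place of code of your own. Each camera call takes 0.05 s, during which the arm holds its last target. There are 200 camera calls.

## Task

The small carton in the ratchet bench clamp is finished and has to come free. With the fingertips press the red release button on the blue sliding jaw and, keeping it pressed, push the jaw along its bar away from the carton, fully back to the end block; then take the hand away so that the button springs up again. Do not pick anything up, and leave the carton and the things around it where they are.

Things in the scene. Friction and masses are not known exactly. Their poses are not given: they have to be found in the camera images.
- release_top (a point): Centre of the top of the red release button on the blue sliding jaw: 42 mm across the bar, 45 mm along it, top 67 to 70 mm above the bench unpressed (the pawl may rest part-way up a tooth). Moves straight down. Axes as clamp (y along the bar, the way the jaw opens; z up). Moves with jaw and button.
- push_face (a point): Centre of the front of the blue upright wall on the jaw, right behind the button: 24.5 mm along the clamp's +y from the button's centre, 85 mm above the bench. Wall 54 mm wide, 12 mm thick, top 108 mm above the bench. A fingertip on the button moving along +y meets this face and pushes the jaw. Axes as clamp.
- end_block (a point): Middle of the inner face of the grey end block at the open end of the bar, 40 mm above the bench; the back of the jaw comes within 3 mm of it when fully open. Block top 57 mm above the bench.
- clamp: Fixed ratchet clamp: base plate 70 x 330 mm, toothed bar along y (top 42 mm high), grey end blocks. Origin on the bench under the bar's middle; +y along the bar, the way the sliding jaw opens; +x to the side where the jaws hold the carton (away from the robot); z up. Jaw arms reach 125 mm to +x, 60 mm high; the fixed jaw is at the -y end.
- jaw (a joint): Travel of the sliding jaw along the clamp's +y in m: starts between 0 and 0.03, fully back (open) at 0.100. Slides with about 3 N of friction while the release is pressed; otherwise the ratchet (6 mm teeth) blocks it in the opening direction after at most 6 mm of play.
- release (a joint): Depression of the red button in m: 0 to 0.003 at rest, 0.012 bottomed. The ratchet is free once it is pressed beyond 0.004. Spring 2.8 N at the top, 7 N at the bottom; springs back and locks when let go.
- carton: Small brown sealed carton 78 x 103 x 58 mm high, loose, standing on the bench between the two jaws. Origin at the centre of its underside.
- black_marker: Bystander: black marker pen 138 mm long, 21 mm high, lying on the bench along the robot's side of the clamp, about 85 mm from the bar. Origin at the centre of its underside.
- tape_roll: Bystander: roll of brown packing tape, 101 mm across, 49 mm high, to the right of the clamp. Origin at the centre of its underside.
- handheld: Bystander: black and lime handheld computer 174 x 86 x 24 mm, to the left. Origin at the centre of its underside.
- masking_tape: Bystander: flat roll of pale yellow masking tape, 103 mm across, 25 mm high, to the left of the clamp. Origin at the centre of its underside.

How it is judged:
By the outcome, as a careful person would: the job done as asked, in the order asked, and still so for the second after the job is handed in, with the robot touching nothing.
It also fails if it takes over 32 s, if anything falls off the work surface, if the arm or the gripper's body presses on something with over 40 N, if the wrist force passes 120 N, or if a joint passes its speed limit or range.

## Working session

There is one attempt and no reset: what is moved stays moved. The work goes in short steps, Python scripts to look and compute and a shell command to move; the robot and the scene stay as the last step left them, time stands still between calls to the robot, and variables do not carry over. Pictures are saved under pics/ and viewed, at most 10 in all, crops included, and the job is handed in when it is done.

```bash
mkdir -p pics
cat > h.py <<'E'
import numpy as np, cv2
from plant import get_obs,get_image,get_calibration,arm
def pts(name):
    c=get_calibration(name); im,d=get_image(name)
    H,W=d.shape; f=H/2/np.tan(np.radians(c["fovy"])/2)
    v,u=np.mgrid[0:H,0:W].astype(np.float64)
    K=np.array([[f,0,c["cx"]],[0,f,c["cy"]],[0,0,1]])
    s=cv2.undistortPoints(np.stack([u.ravel(),v.ravel()],1)[:,None],K,np.array([c["k1"],0,0,0,0.])).reshape(H,W,2)
    P=np.dstack([s[...,0]*d,s[...,1]*d,d]).astype(float)
    R=cv2.Rodrigues(np.array(c["rvec"],float))[0]
    return im,d,(P-np.array(c["tvec"]).ravel())@R
E
python3 - <<'E'
from h import *
o=get_obs(); print(o["time"],o["eef_pos"],o["tool_rot"],o["force"],o["gripper_width"])
for n in("top","scene"):
    im,d,P=pts(n); cv2.imwrite(f"pics/{n}0.png",im); np.savez(f"{n}0.npz",im=im,d=d,P=P)
    hsv=cv2.cvtColor(im,cv2.COLOR_BGR2HSV); h,s,v=cv2.split(hsv)
    for nm,m in(("red",((h<8)|(h>172))&(s>140)&(v>60)),("blue",(h>95)&(h<130)&(s>110)&(v>40))):
        k,l,st,ce=cv2.connectedComponentsWithStats(m.astype(np.uint8))
        for i in range(1,k):
            if st[i,4]>60:
                q=P[(l==i)&(d>0)]
                print(n,nm,st[i],ce[i].round(),np.percentile(q,[2,50,98],axis=0).round(3).tolist() if len(q) else 0)
E
```

```text
0.0 [0.20161503 0.61701082 0.24689755] [-1.79852013e+02  7.63839219e-03  1.61909524e+02] [-0.43426585 -1.3941986   0.99037335] 0.08493434091770555
top red [278 212  22  22 279] [289. 223.] [[0.459, 0.1, 0.059], [0.483, 0.123, 0.068], [0.507, 0.149, 0.072]]
top red [ 71 309  20  14 149] [ 80. 315.] [[0.23, 0.655, -0.001], [0.245, 0.678, 0.017], [0.259, 0.701, 0.023]]
top red [208 321  12  10  63] [214. 326.] [[0.203, 0.311, 0.01], [0.215, 0.324, 0.014], [0.224, 0.339, 0.018]]
top red [135 333  49  40 512] [158. 352.] [[0.104, 0.41, 0.0], [0.146, 0.471, 0.017], [0.192, 0.526, 0.021]]
top red [538 334  22  35 331] [550. 351.] [[-0.005, -0.833, -0.414], [0.058, -0.8, -0.391], [0.106, -0.763, -0.383]]
top blue [228   0  43  73 139] [245.  32.] [[0.847, 0.171, 0.122], [0.957, 0.23, 0.165], [1.029, 0.269, 0.169]]
top blue [ 498    0   62  113 3908] [536.  39.] [[0.676, -0.354, 0.411], [0.784, -0.305, 0.424], [0.855, -0.249, 0.466]]
top blue [ 257   38   67   63 1772] [290.  71.] [[0.815, 0.04, 0.056], [0.872, 0.119, 0.086], [0.927, 0.194, 0.164]]
top blue [  428    47   132   250 13010] [50
[... 1519 characters left out ...]
  40  51 238] [308. 301.] [[0.812, 0.034, 0.061], [0.874, 0.068, 0.098], [0.919, 0.173, 0.11]]
scene blue [ 29 283  42  30  99] [ 50. 298.] [[0.699, -0.554, 0.185], [0.748, -0.486, 0.193], [0.974, -0.422, 0.419]]
scene blue [    5   283   168   137 10701] [ 92. 357.] [[0.504, -0.735, -0.336], [0.782, -0.45, 0.054], [0.955, -0.282, 0.14]]
scene blue [  0 295  18  21 203] [  7. 304.] [[0.717, -0.634, 0.168], [0.773, -0.589, 0.245], [0.952, -0.523, 0.41]]
scene blue [  0 306  28  27 305] [ 12. 317.] [[0.23, -0.838, -0.402], [0.769, -0.588, 0.204], [0.994, -0.504, 0.418]]
scene blue [ 118  380   77   40 1662] [159. 405.] [[0.724, -0.433, -0.386], [0.787, -0.326, -0.304], [0.906, -0.258, -0.023]]
```

View pics/top0.png

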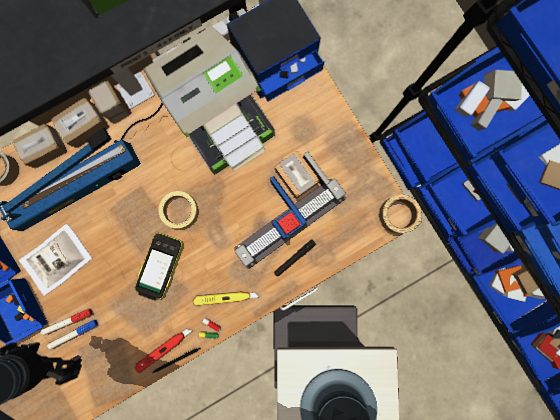

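View pics/scene0.png

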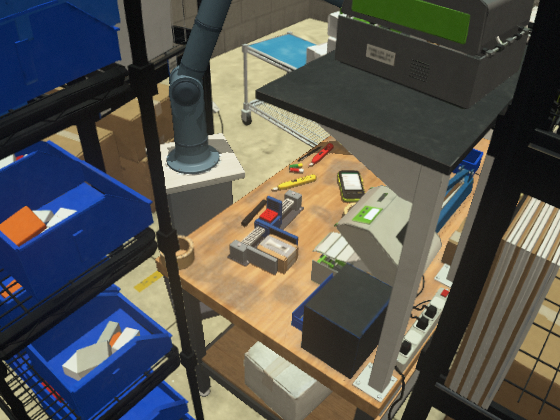

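The top view shows the clamp with its closed end at about (335,190), its open end block at (245,252), and the red button at (289,223). The carton is at (297,172), the marker at (295,258), and the tape roll at (401,214). Next I fit the bar axis and the wall.

Run:
```python
from h import *
z=np.load("top0.npz"); im,d,P=z["im"],z["d"],z["P"]
hsv=cv2.cvtColor(im,cv2.COLOR_BGR2HSV); h,s,v=[a.astype(int) for a in cv2.split(hsv)]
u=np.arange(560)[None]+0*d; w=np.arange(420)[:,None]+0*d
box=(u>225)&(u<352)&(w>170)&(w<275)&(d>0)
bar=box&(P[...,2]>.033)&(P[...,2]<.062)&(s<70)
k,l,st,ce=cv2.connectedComponentsWithStats(bar.astype(np.uint8))
for i in range(1,k):
    if st[i,4]>40: q=P[l==i]; print(st[i],np.percentile(q,[2,50,98],axis=0).round(3).tolist())
red=box&((h<8)|(h>172))&(s>140)&(v>60)
R=P[red]; C=(np.percentile(R,3,axis=0)+np.percentile(R,97,axis=0))/2
r=cv2.minAreaRect((R[:,:2]*1000).astype(np.float32)); print("red rect",r, "z",np.percentile(R[:,2],[10,50,90]))
# bar white teeth
T=P[bar&(v>150)]; 
vx,vy,x0,y0=cv2.fitLine((T[:,:2]).astype(np.float32),cv2.DIST_HUBER,0,.01,.01).ravel()
if vy<0: vx,vy=-vx,-vy
print("bar dir",vx,vy,np.degrees(np.arctan2(vy,vx)),"pt",x0,y0)
yc=np.array([vx,vy]); xc=np.array([vy,-vx]); c=np.array(r[0])/1000
Q=P[box][:,:2]-c; loc=np.stack([Q@xc,Q@yc,P[box][:,2]],1)
for zlo,zhi,nm in((.085,.125,"wall"),(.05,.065,"~57")):
    m=(loc[:,2]>zlo)&(loc[:,2]<zhi)&(abs(loc[:,0])<.03)
    a=loc[m]; print(nm,len(a)); 
    hh,e=np.histogram(a[:,1],np.arange(-.2,.2,.01)); print([(round(x,2),int(n)) for x,n in zip(e,hh) if n])
    print(np.percentile(a,[3,50,97],axis=0).round(4).tolist() if len(a) else '')
print("xc",xc,"red c",c)
big=cv2.resize(im[150:290,220:360],None,fx=4,fy=4,interpolation=cv2.INTER_CUBIC)
s2=np.load("scene0.npz")["im"][180:290,215:325]
cv2.imwrite("pics/crop.png",np.hstack([big[:560,:],])[:, :])
```

```text
[284 171  31  23 389] [[0.569, 0.061, 0.053], [0.599, 0.09, 0.058], [0.62, 0.127, 0.061]]
[299 171  47  47 720] [[0.507, -0.017, 0.038], [0.555, 0.032, 0.045], [0.615, 0.089, 0.061]]
[235 227  45  39 601] [[0.381, 0.154, 0.038], [0.422, 0.215, 0.044], [0.466, 0.258, 0.06]]
red rect ((483.8067321777344, 123.83921813964844), (41.398223876953125, 45.47944641113281), 35.149818420410156) z [0.06539541 0.06814433 0.0710095 ]
bar dir -0.6272773 0.77879596 128.84953 pt 0.52693915 0.075919315
wall 106
[(np.float64(0.02), 43), (np.float64(0.03), 63)]
[[-0.0221, 0.025, 0.1015], [0.0022, 0.0312, 0.1074], [0.0261, 0.0374, 0.1113]]
~57 690
[(np.float64(-0.17), 43), (np.float64(-0.16), 71), (np.float64(-0.15), 89), (np.float64(-0.14), 36), (np.float64(-0.05), 6), (np.float64(-0.04), 79), (np.float64(-0.03), 70), (np.float64(-0.02), 20), (np.float64(-0.01), 17), (np.float64(0.0), 17), (np.float64(0.01), 22), (np.float64(0.02), 9), (np.float64(0.03), 2), (np.float64(0.12), 12), (np.float64(0.13), 72), (np.float64(0.14), 70), (np.float64(0.15), 55)]
[[-0.0264, -0.1633, 0.052], [0.001, -0.0277, 0.0574], [0.0279, 0.1551, 0.0633]]
xc [0.77879596 0.6272773 ] red c [0.48380673 0.12383922]
```

View pics/crop.png

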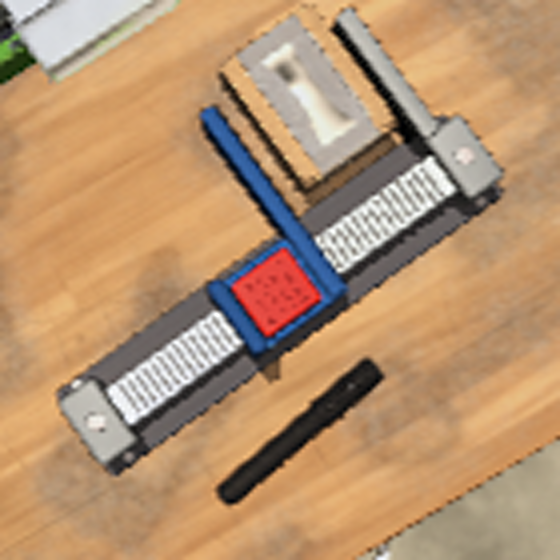

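The crop shows the red button centred at (276,292), with the blue wall on its open-end side. The end blocks are at (97,425) and (465,157), and the carton is between the jaw arms. I'll refine the axis from the end blocks while starting the approach.

```bash
python3 - <<'E'
from h import *
z=np.load("top0.npz"); im,d,P=z["im"],z["d"],z["P"]
c=np.array([.4838,.1238]); a=np.radians(128.)
for it in range(3):
    yc=np.array([np.cos(a),np.sin(a)]); xc=np.array([yc[1],-yc[0]])
    L=np.dstack([(P[...,:2]-c)@xc,(P[...,:2]-c)@yc]); Z=P[...,2]
    cc=[]
    for lo,hi in((-.19,-.135),(.12,.18)):
        m=(abs(L[...,0])<.04)&(L[...,1]>lo)&(L[...,1]<hi)&(Z>.05)&(Z<.066)&(d>0)
        r=cv2.minAreaRect((P[m][:,:2]*1000).astype(np.float32)); cc.append(np.array(r[0])/1000); print(m.sum(),r,np.percentile(L[m],[3,97],axis=0).round(3).tolist())
    v=cc[1]-cc[0]; a=np.arctan2(v[1],v[0]); print(np.degrees(a),np.linalg.norm(v))
print("lateral of red from block line",np.dot(c-cc[0],[np.sin(a),-np.cos(a)]),arm.tip_extent)
E
python3 -m creep '[{"tx":0.5,"ty":-0.85,"az":-0.12,"hand":0},{"tx":0.57,"ty":-1,"az":-0.2,"hand":0}]'
```

```text
277 ((580.3865356445312, 6.6331939697265625), (71.85227966308594, 32.57210922241211), 39.11542892456055) [[-0.03, -0.166], [0.036, -0.137]]
230 ((401.3421936035156, 241.3115692138672), (51.975040435791016, 29.599573135375977), 35.20490646362305) [[-0.017, 0.129], [0.031, 0.157]]
127.3412769769982 0.29517929504646806
272 ((579.7864990234375, 6.011333465576172), (70.10478973388672, 32.081119537353516), 38.38795471191406) [[-0.028, -0.166], [0.037, -0.137]]
230 ((401.3421936035156, 241.3115692138672), (51.975040435791016, 29.599573135375977), 35.20490646362305) [[-0.019, 0.129], [0.03, 0.157]]
127.17553693133296 0.2953109735177473
271 ((579.5780029296875, 5.8461151123046875), (69.57266998291016, 32.081119537353516), 38.38795471191406) [[-0.028, -0.166], [0.036, -0.137]]
230 ((401.3421936035156, 241.3115692138672), (51.975040435791016, 29.599573135375977), 35.20490646362305) [[-0.019, 0.129], [0.029, 0.157]]
127.12393642518059 0.2953167516437402
lateral of red from block line -0.005176830667904211 0.017$[0]: bad value
```

```bash
python3 -m creep '[{"tx":0.5,"ty":-0.85,"tz":0.0,"ax":0.0,"ay":0.0,"az":-0.12,"hand":0.0},{"tx":0.57,"ty":-1.0,"tz":0.0,"ax":0.0,"ay":0.0,"az":-0.2,"hand":0.0}]'
```

```text
time: 0.35
eef_pos: [0.25, 0.5344, 0.2472]
tool_rot: [-179.9, 0.1, 144.3]
force: [0.7, -0.6, 0.3]
gripper_width: 0.0517
finger_force: 0.0
```

```bash
python3 -m creep '[{"tx":0.28,"ty":-0.5,"tz":0.0,"ax":0.0,"ay":0.0,"az":-0.12,"hand":0.0},{"tx":0.57,"ty":-1.0,"tz":0.0,"ax":0.0,"ay":0.0,"az":-0.228,"hand":0.0}]'
for i in 1 2 3; do python3 -m creep '[{"tx":0.28,"ty":-0.5,"tz":0.0,"ax":0.0,"ay":0.0,"az":0.0,"hand":0.0},{"tx":0.57,"ty":-1.0,"tz":0.0,"ax":0.0,"ay":0.0,"az":0.0,"hand":0.0}]'; done
```

```text
time: 0.6
eef_pos: [0.2933, 0.4563, 0.2477]
tool_rot: [-179.9, 0.0, 124.8]
force: [-0.1, 0.1, -0.0]
gripper_width: 0.0123
finger_force: 0.0
time: 0.85
eef_pos: [0.3389, 0.3762, 0.2478]
tool_rot: [-180.0, 0.0, 125.1]
force: [-0.1, -0.6, -0.4]
gripper_width: -0.0003
finger_force: 0.0
time: 1.1
eef_pos: [0.3845, 0.2962, 0.2479]
tool_rot: [-180.0, -0.0, 125.1]
force: [-0.2, -0.6, 0.5]
gripper_width: -0.0002
finger_force: 0.0
time: 1.35
eef_pos: [0.43, 0.2163, 0.2479]
tool_rot: [-180.0, -0.0, 125.1]
force: [0.7, -0.2, -0.5]
gripper_width: 0.0005
finger_force: 0.0
```

```bash
python3 -m creep '[{"tx":0.28,"ty":-0.5,"tz":-0.2,"ax":0.0,"ay":0.0,"az":0.0,"hand":0.0},{"tx":0.62,"ty":-1.0,"tz":-0.6,"ax":0.0,"ay":0.0,"az":0.0,"hand":0.0},{"tx":0.62,"ty":-1.0,"tz":-0.6,"ax":0.0,"ay":0.0,"az":0.0,"hand":0.0}]'
python3 -m creep '[{"tx":0.04,"ty":-0.1,"tz":0.0,"ax":0.0,"ay":0.0,"az":0.0,"hand":0.0},{"tx":0.04,"ty":-0.1,"tz":0.0,"ax":0.0,"ay":0.0,"az":0.0,"hand":0.0},{"tx":0.04,"ty":-0.1,"tz":0.0,"ax":0.0,"ay":0.0,"az":0.0,"hand":0.0}]'
python3 - <<'E'
from h import *
print(get_obs()["eef_pos"],get_obs()["force"])
im,_=get_image("wrist"); cv2.imwrite("pics/w1.png",im)
E
```

```text
time: 1.72
eef_pos: [0.4789, 0.1322, 0.1977]
tool_rot: [-179.6, 0.1, 124.6]
force: [-1.0, 0.2, -0.2]
gripper_width: -0.0001
finger_force: 0.0
time: 2.1
eef_pos: [0.4827, 0.1312, 0.2009]
tool_rot: [179.9, -0.0, 125.2]
force: [-0.1, -0.3, 0.2]
gripper_width: 0.0003
finger_force: 0.0
[0.48265296 0.13117084 0.20087076] [-0.07684768 -0.29206855  0.190305  ]
```

View pics/w1.png

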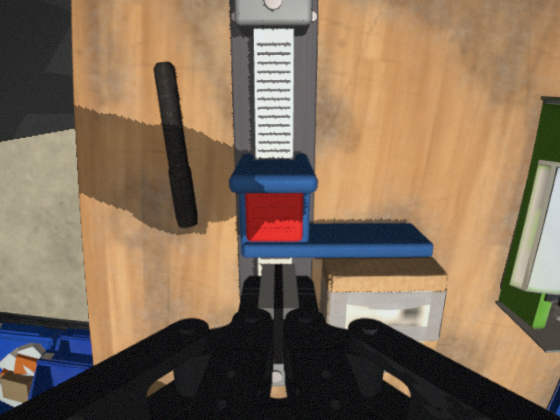

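The wrist view shows the bar vertical at column ~274 and the button at (275,215). The wall is at (273,175), and the shut fingers are in line at column ~279. I can descend.

```bash
python3 -m creep '[{"tx":0.0,"ty":-0.06,"tz":-0.3,"ax":0.0,"ay":0.0,"az":0.0,"hand":0.0},{"tx":0.0,"ty":-0.06,"tz":-0.7,"ax":0.0,"ay":0.0,"az":0.0,"hand":0.0},{"tx":0.0,"ty":-0.06,"tz":-1.0,"ax":0.0,"ay":0.0,"az":0.0,"hand":0.0},{"tx":0.0,"ty":-0.06,"tz":-1.0,"ax":0.0,"ay":0.0,"az":0.0,"hand":0.0}]'
python3 -m creep '[{"tx":0.0,"ty":0.0,"tz":-0.15,"ax":0.0,"ay":0.0,"az":0.0,"hand":0.0},{"tx":0.0,"ty":0.0,"tz":-0.3,"ax":0.0,"ay":0.0,"az":0.0,"hand":0.0},{"tx":0.0,"ty":0.0,"tz":-0.3,"ax":0.0,"ay":0.0,"az":0.0,"hand":0.0}]'
python3 - <<'E'
from h import *
print(get_obs()["eef_pos"],get_obs()["force"])
im,_=get_image("wrist"); cv2.imwrite("pics/w2.png",im)
E
```

```text
time: 2.65
eef_pos: [0.4808, 0.1253, 0.1188]
tool_rot: [-179.8, -0.1, 125.2]
force: [-0.5, 0.1, 0.6]
gripper_width: 0.0002
finger_force: 0.0
time: 3.02
eef_pos: [0.4819, 0.125, 0.0955]
tool_rot: [-179.9, -0.0, 125.1]
force: [0.0, -0.2, -0.3]
gripper_width: 0.0003
finger_force: 0.0
[0.48194952 0.12495593 0.0955481 ] [ 0.02604744 -0.17354633 -0.34302583]
```

View pics/w2.png

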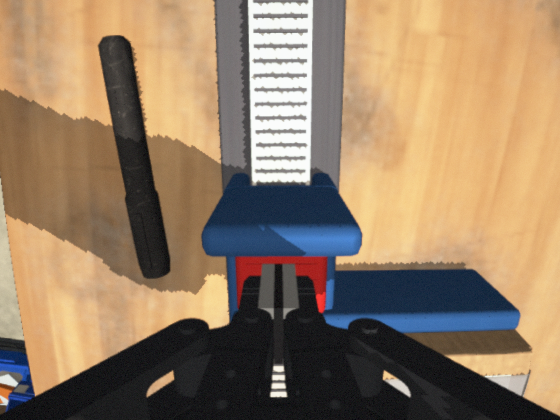

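The shut tips at (278,285) are over the red button, just in front of the wall. I press next.

```bash
python3 -m creep '[{"tx":0.0,"ty":0.0,"tz":-0.1,"ax":0.0,"ay":0.0,"az":0.0,"hand":0.0},{"tx":0.0,"ty":0.0,"tz":-0.18,"ax":0.0,"ay":0.0,"az":0.0,"hand":0.0},{"tx":0.0,"ty":0.0,"tz":-0.22,"ax":0.0,"ay":0.0,"az":0.0,"hand":0.0},{"tx":0.0,"ty":0.0,"tz":-0.22,"ax":0.0,"ay":0.0,"az":0.0,"hand":0.0},{"tx":0.0,"ty":0.0,"tz":-0.22,"ax":0.0,"ay":0.0,"az":0.0,"hand":0.0}]'
```

```text
time: 3.7
eef_pos: [0.4831, 0.1252, 0.0792]
tool_rot: [180.0, -0.0, 125.1]
force: [-0.3, -0.1, 4.7]
gripper_width: -0.0003
finger_force: 2.5
```

```bash
python3 -m creep '[{"tx":0.0,"ty":0.0,"tz":-0.04,"ax":0.0,"ay":0.0,"az":0.0,"hand":0.0},{"tx":0.0,"ty":0.0,"tz":-0.04,"ax":0.0,"ay":0.0,"az":0.0,"hand":0.0},{"tx":-0.04,"ty":0.057,"tz":-0.04,"ax":0.0,"ay":0.0,"az":0.0,"hand":0.0},{"tx":-0.08,"ty":0.114,"tz":-0.04,"ax":0.0,"ay":0.0,"az":0.0,"hand":0.0},{"tx":-0.08,"ty":0.114,"tz":-0.04,"ax":0.0,"ay":0.0,"az":0.0,"hand":0.0}]'
```

```text
time: 4.32
eef_pos: [0.4774, 0.1333, 0.0763]
tool_rot: [179.9, 0.1, 125.1]
force: [0.9, -2.0, 5.2]
gripper_width: -0.0
finger_force: 3.0
```

```bash
python3 -m creep '[{"tx":-0.04,"ty":0.057,"tz":-0.01,"ax":0.0,"ay":0.0,"az":0.0,"hand":0.0},{"tx":-0.08,"ty":0.114,"tz":-0.01,"ax":0.0,"ay":0.0,"az":0.0,"hand":0.0},{"tx":-0.12,"ty":0.17,"tz":-0.01,"ax":0.0,"ay":0.0,"az":0.0,"hand":0.0},{"tx":-0.16,"ty":0.227,"tz":-0.01,"ax":0.0,"ay":0.0,"az":0.0,"hand":0.0},{"tx":-0.16,"ty":0.227,"tz":-0.01,"ax":0.0,"ay":0.0,"az":0.0,"hand":0.0}]'
```

```text
time: 4.95
eef_pos: [0.4645, 0.1515, 0.0755]
tool_rot: [179.9, 0.1, 125.1]
force: [0.0, -2.2, 6.0]
gripper_width: 0.0001
finger_force: 3.1
```

```bash
python3 -m creep '[{"tx":-0.07,"ty":0.1,"tz":0.0,"ax":0.0,"ay":0.0,"az":0.0,"hand":0.0},{"tx":-0.14,"ty":0.2,"tz":0.0,"ax":0.0,"ay":0.0,"az":0.0,"hand":0.0},{"tx":-0.21,"ty":0.3,"tz":0.0,"ax":0.0,"ay":0.0,"az":0.0,"hand":0.0},{"tx":-0.28,"ty":0.4,"tz":0.0,"ax":0.0,"ay":0.0,"az":0.0,"hand":0.0},{"tx":-0.28,"ty":0.4,"tz":0.0,"ax":0.0,"ay":0.0,"az":0.0,"hand":0.0}]'
python3 - <<'E'
from h import *
print(get_obs()["eef_pos"],get_obs()["force"])
im,_=get_image("wrist"); cv2.imwrite("pics/w3.png",im)
E
```

```text
time: 5.58
eef_pos: [0.4414, 0.1842, 0.0753]
tool_rot: [180.0, 0.0, 125.1]
force: [-0.0, -1.1, 6.1]
gripper_width: -0.0001
finger_force: 3.2
[0.4413617  0.18415414 0.0752767 ] [-4.79091810e-03 -1.06572395e+00  6.14448702e+00]
```

View pics/w3.png

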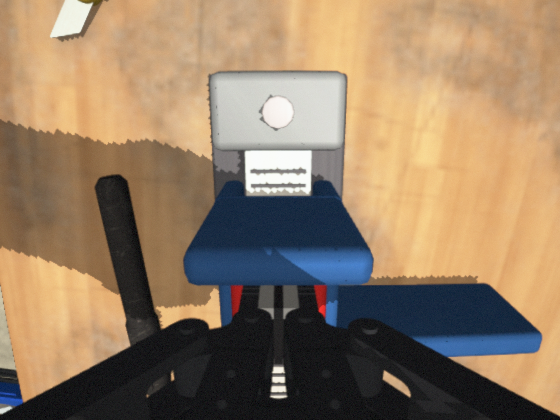

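The jaw is moving, still pressed. The remaining gap to the end block shows between rows 150 and 195. I push the rest slowly.

```bash
python3 -m creep '[{"tx":-0.045,"ty":0.064,"tz":0.0,"ax":0.0,"ay":0.0,"az":0.0,"hand":0.0},{"tx":-0.09,"ty":0.128,"tz":0.0,"ax":0.0,"ay":0.0,"az":0.0,"hand":0.0},{"tx":-0.135,"ty":0.192,"tz":0.0,"ax":0.0,"ay":0.0,"az":0.0,"hand":0.0},{"tx":-0.17,"ty":0.24,"tz":0.0,"ax":0.0,"ay":0.0,"az":0.0,"hand":0.0},{"tx":-0.17,"ty":0.24,"tz":0.0,"ax":0.0,"ay":0.0,"az":0.0,"hand":0.0}]'
```

```text
time: 6.25
eef_pos: [0.4293, 0.2025, 0.0756]
tool_rot: [179.9, 0.1, 125.1]
force: [1.5, -3.2, 6.1]
gripper_width: -0.0002
finger_force: 3.1
```

```bash
python3 -m creep '[{"tx":-0.02,"ty":0.028,"tz":0.0,"ax":0.0,"ay":0.0,"az":0.0,"hand":0.0},{"tx":-0.035,"ty":0.05,"tz":0.0,"ax":0.0,"ay":0.0,"az":0.0,"hand":0.0},{"tx":-0.035,"ty":0.05,"tz":0.0,"ax":0.0,"ay":0.0,"az":0.0,"hand":0.0},{"tx":-0.035,"ty":0.05,"tz":0.0,"ax":0.0,"ay":0.0,"az":0.0,"hand":0.0}]'
```

```text
time: 6.75
eef_pos: [0.4271, 0.2061, 0.0757]
tool_rot: [179.8, 0.2, 125.0]
force: [1.4, -2.9, 5.8]
gripper_width: 0.0001
finger_force: 3.1
```

```bash
python3 -m creep '[{"tx":-0.02,"ty":0.028,"tz":0.0,"ax":0.0,"ay":0.0,"az":0.0,"hand":0.0},{"tx":-0.035,"ty":0.05,"tz":0.0,"ax":0.0,"ay":0.0,"az":0.0,"hand":0.0},{"tx":-0.035,"ty":0.05,"tz":0.0,"ax":0.0,"ay":0.0,"az":0.0,"hand":0.0},{"tx":-0.035,"ty":0.05,"tz":0.0,"ax":0.0,"ay":0.0,"az":0.0,"hand":0.0}]'
```

```text
time: 7.25
eef_pos: [0.4268, 0.2067, 0.0758]
tool_rot: [179.8, 0.4, 124.9]
force: [7.0, -9.7, 4.4]
gripper_width: -0.0001
finger_force: 3.1
```

```bash
python3 -m creep '[{"tx":-0.02,"ty":0.028,"tz":0.0,"ax":0.0,"ay":0.0,"az":0.0,"hand":0.0},{"tx":-0.035,"ty":0.05,"tz":0.0,"ax":0.0,"ay":0.0,"az":0.0,"hand":0.0},{"tx":-0.035,"ty":0.05,"tz":0.0,"ax":0.0,"ay":0.0,"az":0.0,"hand":0.0}]'
```

```text
time: 7.62
eef_pos: [0.4267, 0.2068, 0.0759]
tool_rot: [179.7, 0.7, 124.7]
force: [12.5, -16.1, 2.9]
gripper_width: -0.0002
finger_force: 3.1
```

The stop is reached: force rose with no further motion. I ease the push to a light contact, so the jaw isn't dragged back, then lift straight up.

```bash
python3 -m creep '[{"tx":0.035,"ty":-0.05,"tz":0.0,"ax":0.0,"ay":0.0,"az":0.0,"hand":0.0},{"tx":0.035,"ty":-0.05,"tz":0.0,"ax":0.0,"ay":0.0,"az":0.0,"hand":0.0},{"tx":0.04,"ty":-0.057,"tz":0.08,"ax":0.0,"ay":0.0,"az":0.0,"hand":0.0},{"tx":0.045,"ty":-0.064,"tz":0.2,"ax":0.0,"ay":0.0,"az":0.0,"hand":0.0},{"tx":0.065,"ty":-0.09,"tz":0.3,"ax":0.0,"ay":0.0,"az":0.0,"hand":0.0}]'
```

```text
time: 8.25
eef_pos: [0.4238, 0.2076, 0.0986]
tool_rot: [-179.9, 0.0, 125.1]
force: [-0.0, -0.4, -0.4]
gripper_width: 0.0001
finger_force: 0.0
```

```bash
python3 -m creep '[{"tx":0.03,"ty":-0.04,"tz":0.3,"ax":0.0,"ay":0.0,"az":0.0,"hand":0.0},{"tx":0.03,"ty":-0.04,"tz":0.7,"ax":0.0,"ay":0.0,"az":0.0,"hand":0.0},{"tx":0.03,"ty":-0.04,"tz":1.0,"ax":0.0,"ay":0.0,"az":0.0,"hand":0.0},{"tx":0.03,"ty":-0.04,"tz":1.0,"ax":0.0,"ay":0.0,"az":0.0,"hand":0.0}]'
python3 -m creep '[{"tx":0.3,"ty":-0.4,"tz":0.3,"ax":0.0,"ay":0.0,"az":0.0,"hand":0.0},{"tx":0.6,"ty":-0.7,"tz":0.6,"ax":0.0,"ay":0.0,"az":0.0,"hand":0.0},{"tx":0.6,"ty":-0.7,"tz":0.6,"ax":0.0,"ay":0.0,"az":0.0,"hand":0.0},{"tx":0.6,"ty":-0.7,"tz":0.6,"ax":0.0,"ay":0.0,"az":0.0,"hand":0.0}]'
python3 - <<'E'
from h import *
im,d,P=pts("wrist"); cv2.imwrite("pics/w4.png",im)
h,s,v=[a.astype(int) for a in cv2.split(cv2.cvtColor(im,cv2.COLOR_BGR2HSV))]
R=P[((h<8)|(h>172))&(s>140)&(v>60)&(d>0)]
u=np.array([-.575,.818])
R=R[(R[:,2]>.04)&(R[:,2]<.09)]
r=cv2.minAreaRect((R[:,:2]*1000).astype(np.float32)); c=np.array(r[0])/1000
print(r,np.percentile(R[:,2],[5,50,95]),"moved",(c-[.4838,.1238])@u)
t,dt,_=pts("top"); o=cv2.imread("pics/top0.png")
cv2.imwrite("pics/cmp.png",np.hstack([cv2.resize(a[120:290,130:430],None,fx=1.3,fy=2.6) for a in(o,t)]))
E
```

```text
time: 8.75
eef_pos: [0.4271, 0.2069, 0.1804]
tool_rot: [179.8, -0.1, 125.2]
force: [-0.8, 0.2, -0.5]
gripper_width: 0.0003
finger_force: 0.0
time: 9.25
eef_pos: [0.473, 0.1497, 0.2251]
tool_rot: [-179.8, -0.1, 125.2]
force: [0.5, 0.1, -0.3]
gripper_width: 0.0
finger_force: 0.0
((430.82464599609375, 196.2209930419922), (42.58007049560547, 43.29802703857422), 35.13446044921875) [0.06766073 0.06917821 0.07054694] moved 0.0897012008605957
```

View pics/w4.png

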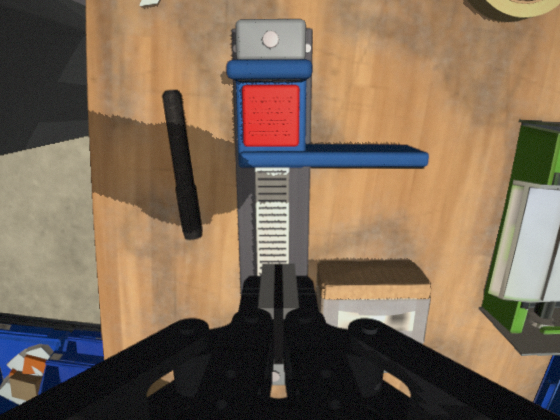

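View pics/cmp.png

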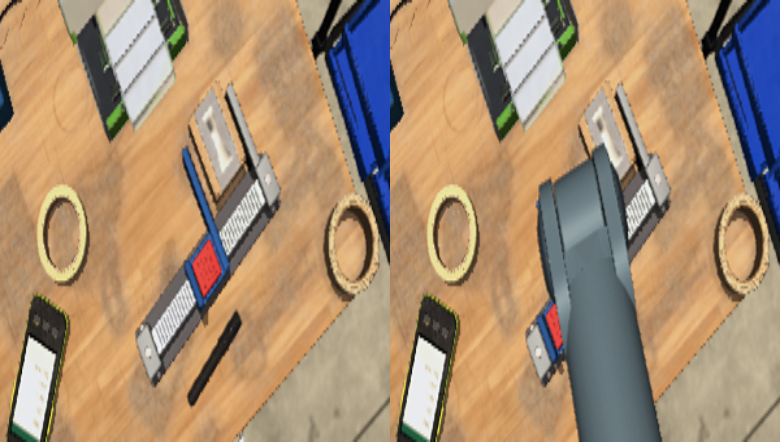

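The wall sits against the end block and the button is up, with its top at 69 mm. The jaw moved about 90 mm, and the carton and the other things look unmoved, so I hand in.

```bash
python3 -c "
from plant import arm
print(arm.job_done())"
```

```text
the job is handed in; nothing more can be done
None
```

The jaw is pushed fully back to the end block (about 90 mm of travel), the button has sprung up again, and the hand is clear; the carton and surrounding items look unmoved in the images, and the job is handed in.

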